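# Read a sample cell in the press-to-read cell reader

### The arm

A 7-joint arm with a two-finger parallel gripper is mounted at the origin on a cart in front of the work surface, level with it; the furniture and walls round the work are solid. World frame = base frame: x ahead of the robot, y to its left, z up, the work surface at z = 0. Lengths are in m, angles in rad, forces in N, time in s.
With the tool pointing down it reaches from about 0.4 to 0.85 m from the base axis. Payload 10.4 kg.
Tool frame: the origin (TCP) lies midway between the tips of the shut fingers; the grasp point (between the pads) lies 19 mm behind it; z points along the fingers, y is the line along which they close (so a half turn about z gives the same grasp; the last joint's range is limited). The gripper opens to 87 mm and grips with 3 to 60 N. Pads are 19 mm wide; open, the fingers measure 117 mm over their backs; the gripper's body (75 mm by 190 mm) begins 51 mm behind the grasp point.
Start: joints at [-1.309, 0.332, -0.065, 1.46, 0.022, 1.35, -0.088], TCP at [0.176, 0.6, 0.223] pointing down, gripper open.
Joint ranges: [-2.6, 2.6], [-0.5, 2.12], [-1.47, 1.34], [0.16, 2.42], [-1.27, 4.41], [0.06, 2.06], [-2.6, 2.6]. Speed limits (rad/s): [2.22, 2.22, 2.79, 2.79, 3.14, 3.14, 3.14].

### API

Orientations are given as a unit quaternion [x, y, z, w].
In Python, from bench import r gives the robot as it stands.
- The arm moves only by the tool move_arm, never from a script. Its argument "targets" is a list of rows, each a list of 3 entries, a list of its own where there are three numbers: the shift along the tool's x, y, z in cm, then the turn, a rotation vector about the tool's x, y, z in rad, then the opening in per cent of the stroke, from 0 (shut) to 100 (fully open). In form: [[[x, y, z], [wx, wy, wz], gripper], ...]. A call has 1 to 20 rows; each row shifts and turns the commanded pose from where the row before left it, along the tool's axes as they then stand; what a row does not reach is not made up. A row lasts 1/8 s, in which the tool goes at most 62.5 mm and 10.7 degrees, less where a joint would pass 70% of its speed; a pose out of reach is approached as far as the arm can. A call with a gripper value outside its range is refused whole. The fingers move at their own pace and stop on an object; "grip_force" is the grip in N (left out, the last holds). Time passes only in rows, so rows that do not move let the fingers close. It gives the time, the measured TCP pose, the force, the opening and the grip force at its end, in the units of the state.
- r.read_state(): the state, without advancing time (a new reading comes with each control period).
- r.camera(name): name is "scene" or "top" or "wrist"; returns a dict with "image" (400x640x3 uint8, blue, green, red), "vertical_fov" (degrees; the focal length in pixels is half the picture's height over the tangent of half this angle, whatever the lens; pixels are square), "cx", "cy" (the principal point, pixels), "k1" (the pictures are not rectified: a ray, as slopes to the right and down, at radius r is drawn at 1 + k1 r^2 times it, then the intrinsics apply), "cam_to_world" (4x4, takes a point from camera to world coordinates). Camera axes: x right, y down, z forward; pixel columns grow to the right and rows downward; lengths in m; the calibration is good to about 2 mm. A picture is of the moment at which its call begins. There is no depth.
- r.close_job(): hands the job in; it is judged then, once.
The state is a dict: "time": time; "joint_positions": joint angles; "joint_vel": joint speeds; "joint_torque": joint torques, N m; "ee_pos": TCP position; "eef_rot": TCP orientation; "ft_force": force on the tool from outside, world axes, zero at the start; "torque": the same for the moment, N m; "width": finger opening in m; "grip_force": force on a finger pad.
Only numpy, scipy, OpenCV 4.12 (cv2) and the standard library are available. Lean on these libraries where they do the work, as an engineer would, in place of code of your own. Each camera call takes 0.05 s, during which the arm holds its last target. There are 200 camera calls.

### The job

Unlock the cell reader by swinging its red cam lever round to its far stop, and slide the steel shutter fully open by its black knob to uncover the slot. Then take the sample cell with the blue grip from the rack, pass its blade down through the slot and push it against the sprung foot inside until the blue grip sits on the reader's top or all but does (a gap of 2 mm at most), and finish while still gripping it and holding it down there; let go and the spring lifts it. Leave the other two cells and everything else on the bench alone.

Things in the scene. Friction and masses are not known exactly. Their poses are not given: they have to be found in the camera images.
- reader: cell reader, a fixed grey box with an aluminium top face 100 mm above the worktop; its yaw varies. Origin on the worktop right under the slot's centre; z up, -x out of the front panel with the display, +y to the left seen from the robot. The top spans x = -75 to +61, y = -85 to +105 mm from the origin
- slot (a point): centre of the slot's mouth on the reader's top face; axes as the reader's. The slot is 38 mm along x and 12 mm along y, so the blade (36 x 10 mm) has 2 mm of play in all each way (1 mm a side); a 3 mm chamfer round the mouth leads in; walls 15 mm deep, hollow below. The shutter covers it at the start
- lever_pivot (a point): the vertical axis of the cam lever, on the top face of the reader, 52 mm in front of (x = -52 mm) and 30 mm to the left of (y = +30 mm) the slot's centre; axes as the reader's
- lever_knob (a point): top centre of the upright round red knob (14 mm diameter, 29 mm tall, top 42 mm above the reader's top face) on the end of the cam lever, 70 mm from the pivot; the lever's arm below it is 12 mm wide, its top 11 to 12 mm above the reader's top face
- cam_lever (a joint): red cam lever, 0 = locked: the arm points along the reader's -y (to its right) from the pivot; grows clockwise seen from above, to the stop at 1.57 = free: the arm points straight out of the front (reader's -x). Locked, its lobe blocks the shutter after about 4 mm. Stays where it is left; about 0.6 N at the knob moves it
- shutter_knob (a point): top centre of the shutter's upright round black knob (16 mm diameter, 29 mm tall, on a 22 mm foot disc, top 32 mm above the reader's top face); shut it stands 20 mm to the left (+y) and 10 mm behind (+x) the slot's centre. The shutter's plate is flat, its top 3.5 mm above the reader's top face; open, its near edge is 34 mm from the slot's centre
- shutter (a joint): steel shutter, m: 0 = over the slot, slides along the reader's +y to 0.050 = fully open (stop). Stays where it is left; about 1.2 N moves it
- foot_pad (a joint): sprung foot inside the reader under the slot, m: 0 = up, grows as it is pressed down, stop at 0.016. Its face is 63 mm below the reader's top face when up, so the blade (75 mm) meets it when the shoulder is still 12 mm above the top, and it reads 0.012 with the blue grip's shoulder on the top. Spring 2.1 N at first touch, 6.3 N at 12 mm
- rack: grey rack 52 (x) x 176 (y) x 45 (z) mm, fixed; origin under its centre. Three pockets in a row along its y at -56, 0 and +56 mm, each 14 (x) x 40 (y) mm, its floor 7 mm above the worktop, so a standing cell's grip block is 82 to 127 mm above the worktop
- cell_blue: flat sample cell, blue grip, standing upright in one of the rack's three pockets (which one varies). Blade 10 (x) x 36 (y) x 75 (z) mm, aluminium with amber windows; above it a blue plastic grip block 22 (x) x 50 (y) mm, from z = 75 to z = 120 mm; the step between is the shoulder. Origin: centre of the blade's lower end; z up. About 0.12 kg. The one to be read
- cell_yellow: flat sample cell, yellow grip, standing upright in one of the rack's three pockets (which one varies). Blade 10 (x) x 36 (y) x 75 (z) mm, aluminium with amber windows; above it a yellow plastic grip block 22 (x) x 50 (y) mm, from z = 75 to z = 120 mm; the step between is the shoulder. Origin: centre of the blade's lower end; z up. About 0.12 kg. Not to be moved
- cell_white: flat sample cell, white grip, standing upright in one of the rack's three pockets (which one varies). Blade 10 (x) x 36 (y) x 75 (z) mm, aluminium with amber windows; above it a white plastic grip block 22 (x) x 50 (y) mm, from z = 75 to z = 120 mm; the step between is the shoulder. Origin: centre of the blade's lower end; z up. About 0.12 kg. Not to be moved
- sample_jar_2: white sample jar with a blue screw cap, 57 mm wide, 82 mm tall, bystander; origin under its centre
- sample_jar_3: small white sample jar with a white screw cap, 44 mm wide, 60 mm tall, bystander; origin under its centre
- vial_1: small vial with a black cap, 22 mm wide, 51 mm tall, bystander; origin under its centre
- fuse_box: orange box 30 x 46 x 16 mm, bystander; origin under its centre
Mind the look-alikes: they are no part of the job. Several things have the shape of the cell_blue; the one meant has the colours described above.

How it is judged:
On the way, in this order (a step that is already met when the one before it is completed fails the run):
1. the cam lever is swung to its free stop (more than 1.3 rad) (value of joint cam_lever above 1.3 rad), for 0.1 s.
2. the shutter is slid fully open (more than 45 mm) (value of joint shutter above 0.045 m), for 0.1 s.
3. the blue cell is lifted clear of the rack in the fingers (height (world z) of cell_blue above 0.055 m and contact force between the fingers and cell_blue above 1 N), for 0.1 s.
At the end, for the whole second after the job is handed in: Blue cell still gripped (over 2 N), still and upright (0.06 rad) in the slot, within 4 mm of its axis and 0.12 rad of its direction, shoulder within 3 mm of the reader's top, foot down over 9 mm; lever free (over 1.2 rad), shutter open (over 43 mm) (value of joint foot_pad above 0.009 m and z of cell_blue in the frame of slot below -0.072 m and horizontal distance between cell_blue and slot below 0.004 m and angle between cell_blue's own z axis and vertical below 0.06 rad and angle between the y axis of cell_blue and the x axis of slot, either way round below 0.12 rad and contact force between the fingers and cell_blue above 2 N and linear speed of cell_blue below 0.01 m/s and value of joint cam_lever above 1.2 rad and value of joint shutter above 0.043 m); the arm keeps its last pose, push and grip.
It fails at once if another sample cell is moved more than 20 mm or tipped (distance of any of cell_yellow, cell_white from where it was at the start of the episode above 0.02 m or angle between any of cell_yellow, cell_white's own z axis and vertical above 0.4 rad).
It fails at once if a bystander is moved more than 30 mm or tipped (distance of any of sample_jar_2, sample_jar_3, fuse_box, vial_1 from where it was at the start of the episode above 0.03 m or angle between any of sample_jar_2, sample_jar_3, fuse_box, vial_1's own z axis and vertical above 0.5 rad).
It also fails if it takes over 59 s, if anything falls off the work surface, if the arm or the gripper's body presses on something with over 40 N, if the wrist force passes 120 N, or if a joint passes its speed limit or range.

## Working session

There is one attempt and no reset: what is moved stays moved. The work goes in short steps, Python scripts to look and compute and a tool call to move; the robot and the scene stay as the last step left them, time stands still between calls to the robot, and variables do not carry over. Pictures are saved under pics/ and viewed, at most 10 in all, crops included, and the job is handed in when it is done.

Besides the shell and the picture viewer there is one more tool, called after "Call:" as name([rows], argument=value, ...), one row to a line, values as JSON. move_arm: Moves the arm, as the interface text tells. Its arguments: {"type":"object","properties":{"targets":{"type":"array"},"grip_force":{"type":"number"}},"required":["targets"]}

```bash
mkdir -p pics
cat > h.py <<'E'
import numpy as np, cv2
from bench import r
from scipy.spatial.transform import Rotation as R
def K(c):
    h,w=c["image"].shape[:2]; f=h/2/np.tan(np.radians(c["vertical_fov"])/2); return f
def ray(c,u,v):
    f=K(c); d=np.array([(u-c["cx"])/f,(v-c["cy"])/f]); s=d.copy()
    for _ in range(30): s=d/(1+c["k1"]*(s@s))
    T=np.array(c["cam_to_world"]); return T[:3,3],T[:3,:3]@np.array([s[0],s[1],1])
def onplane(c,u,v,z):
    o,d=ray(c,u,v); return o+d*(z-o[2])/d[2]
def tri(c1,p1,c2,p2):
    o1,d1=ray(c1,*p1);o2,d2=ray(c2,*p2)
    t=np.linalg.lstsq(np.c_[d1,-d2],o2-o1,rcond=None)[0]
    a=o1+d1*t[0];b=o2+d2*t[1]; return (a+b)/2,np.linalg.norm(a-b)
def proj(c,p):
    T=np.array(c["cam_to_world"]); q=T[:3,:3].T@(np.array(p)-T[:3,3]); s=q[:2]/q[2]
    s=s*(1+c["k1"]*(s@s)); return s*K(c)+[c["cx"],c["cy"]]
E
python3 - <<'E'
from h import *
import pickle
cs={n:r.camera(n) for n in("scene","top","wrist")}
pickle.dump(cs,open("c0.pkl","wb"))
for n,c in cs.items():
    cv2.imwrite(f"pics/{n}0.png",c["image"]); print(n,c["vertical_fov"],c["k1"],np.round(c["cam_to_world"],3).tolist())
s=r.read_state();print(s)
E
```

```text
scene 44.29486492433942 -0.06845999883581301 [[0.84, -0.251, 0.481, -0.069], [-0.542, -0.431, 0.722, -0.989], [0.026, -0.867, -0.498, 0.79], [0.0, 0.0, 0.0, 1.0]]
top 57.06083039670363 -0.07482511362914004 [[-0.012, -0.993, 0.12, 0.496], [-1.0, 0.01, -0.02, 0.031], [0.018, -0.12, -0.993, 1.069], [0.0, 0.0, 0.0, 1.0]]
wrist 71.74859845529966 0.009949299121804447 [[0.282, 0.921, 0.269, 0.103], [0.959, -0.27, -0.081, 0.621], [-0.002, 0.281, -0.96, 0.384], [0.0, 0.0, 0.0, 1.0]]
{'time': 0.15, 'joint_positions': array([-1.30859531,  0.3326972 , -0.06469345,  1.46071303,  0.02163569,
        1.34991368, -0.08851175]), 'joint_vel': array([ 0.00119709, -0.00118313, -0.00082764, -0.00319923,  0.00139617,
       -0.00087653, -0.00117925]), 'joint_torque': array([ 5.05189255e-04, -6.23639631e+01,  2.42930587e-02, -3.90140212e+01,
       -6.12866459e-02,  3.72454093e-02,  8.54071186e-05]), 'ee_pos': array([0.1755405 , 0.5995494 , 0.22197202]), 'eef_rot': array([ 1.41916710e-01,  9.89878467e-01, -5.16507078e-04, -3.29928584e-05]), 'ft_force': array([ 0.61578476, -0.56311751, -0.08002713]), 'torque': array([-0.02446069,  0.00213184, -0.01987169]), 'grip_force': 0.0, 'width': 0.0870792005494241}
```

View pics/top0.png

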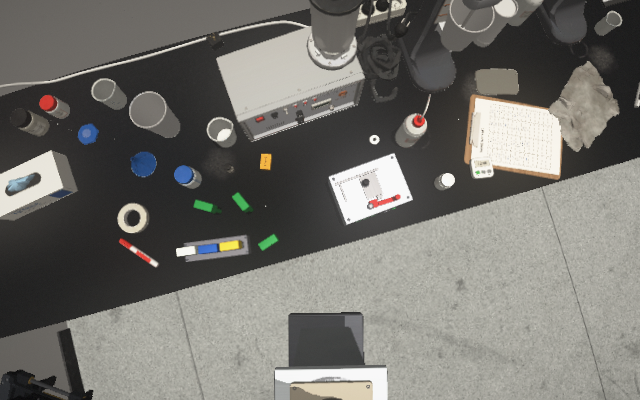

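View pics/scene0.png

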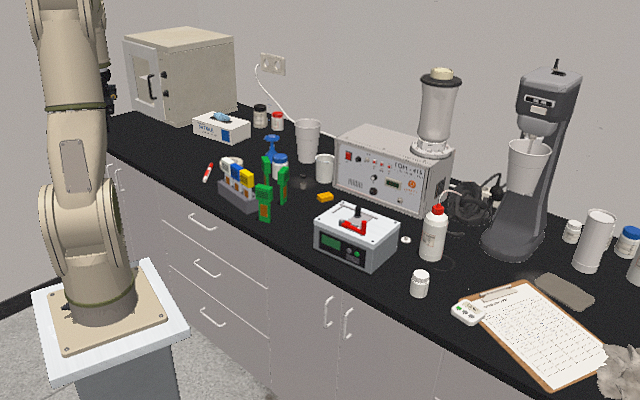

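The top view shows the reader's top at about (370,188), with the red lever at (385,202) and the black knob at (366,183). The rack is at (213,248), with white, blue and yellow cells from left to right, and the green look-alikes stand nearby. The scene view shows the same things, with the reader at (357,232) and the rack at (240,190).

Run:
```python
from h import *
import pickle
cs=pickle.load(open("c0.pkl","rb"))
def blobs(n,lo,hi,roi,k=3):
    c=cs[n];x0,y0,x1,y1=roi;hsv=cv2.cvtColor(c["image"],cv2.COLOR_BGR2HSV)[y0:y1,x0:x1]
    m=cv2.inRange(hsv,lo,hi); N,l,st,ce=cv2.connectedComponentsWithStats(m)
    o=sorted(range(1,N),key=lambda i:-st[i,4])[:k]
    out=[]
    for i in o:
        cn=max(cv2.findContours((l==i).astype(np.uint8),cv2.RETR_EXTERNAL,2)[0],key=cv2.contourArea)
        rect=cv2.minAreaRect(cv2.convexHull(cn).astype(np.float32)); b=cv2.boxPoints(rect)+[x0,y0]
        hull=cv2.approxPolyDP(cv2.convexHull(cn),4,True)[:,0]+[x0,y0]
        out.append((st[i,4],ce[i]+[x0,y0],b,hull))
    return out
W=((0,0,130),(180,60,255))
T=blobs("top",*W,(315,145,425,230),1)[0]; S=blobs("scene",*W,(300,190,410,285),1)[0]
for X in(T,S): print(X[0],X[1].round(1),X[3].tolist())
ct=cs["top"];c2=cs["scene"]
P=np.array([onplane(ct,*p,0.1) for p in T[2]]);print("rect z.1",P.round(3).tolist(),np.linalg.norm(np.diff(P,axis=0),axis=1))
print("hull top z.1",[onplane(ct,*p,.1).round(3).tolist() for p in T[3]])
print("hull scene z.1",[onplane(c2,*p,.1).round(3).tolist() for p in S[3]])
for nm,col in dict(blue=((105,120,60),(125,255,255)),yel=((20,120,100),(35,255,255))).items():
    a=blobs("top",*col,(170,225,260,265),1)[0]; b=blobs("scene",*col,(215,150,260,200),1)[0]
    print(nm,a[0],a[1].round(1),a[2].round(1).tolist(),b[0],b[1].round(1)); print(tri(ct,a[1],c2,b[1]), onplane(ct,*a[1],.127))
    Q=np.array([onplane(ct,*p,.127) for p in a[2]]);print(Q.round(3).tolist())
red=((0,150,100),(8,255,255))
for n,ro in(("top",(340,160,410,215)),("scene",(330,210,380,245))):
    a=blobs(n,*red,ro,1)[0];print("red",n,a[0],a[1],a[3].tolist())
```

```text
3453 [369.6 187.7] [[394, 153], [412, 199], [346, 224], [329, 176]]
2034 [357.4 224.2] [[314, 219], [343, 200], [400, 223], [372, 249], [315, 225]]
rect z.1 [[0.681, 0.003, 0.1], [0.747, -0.182, 0.1], [0.611, -0.226, 0.1], [0.547, -0.043, 0.1]] [0.19666402 0.14295285 0.19363108]
hull top z.1 [[0.743, -0.178, 0.1], [0.617, -0.222, 0.1], [0.552, -0.044, 0.1], [0.681, -0.001, 0.1]]
hull scene z.1 [[0.552, -0.044, 0.1], [0.681, 0.002, 0.1], [0.74, -0.179, 0.1], [0.599, -0.236, 0.1], [0.538, -0.071, 0.1]]
blue 168 [207.7 248.5] [[197.3, 245.5], [217.5, 243.3], [218.4, 251.5], [198.2, 253.8]] 137 [235.3 170.8]
(array([0.48942398, 0.31883295, 0.10629398]), np.float64(0.00394744160288121)) [0.49126349 0.311705   0.127     ]
[[0.499, 0.339, 0.127], [0.504, 0.287, 0.127], [0.483, 0.284, 0.127], [0.478, 0.336, 0.127]]
yel 185 [229.9 245.4] [[218.4, 242.7], [240.5, 239.5], [241.7, 247.9], [219.6, 251.1]] 218 [246.7 177.9]
(array([0.49886762, 0.26035055, 0.10438386]), np.float64(8.040290942093235e-05)) [0.49882484 0.25496198 0.127     ]
[[0.506, 0.285, 0.127], [0.513, 0.228, 0.127], [0.492, 0.225, 0.127], [0.485, 0.281, 0.127]]
red top 80 [380.5625 201.6   ] [[392, 200], [375, 206], [370, 202]]
red scene 150 [355.20666667 226.83333333] [[365, 232], [341, 224], [365, 221]]
```

```bash
cat >> h.py <<'E'
def plan(n,pos,yaw,p0=None,R0=None,dec=1):
    """rows for straight move in n rows to TCP pos, tool down with tool-y at world yaw (rad)"""
    s=r.read_state(); p=np.array(s["ee_pos"] if p0 is None else p0,float); A=R.from_quat(s["eef_rot"]) if R0 is None else R0
    cy,sy=np.cos(yaw),np.sin(yaw); B=R.from_matrix(np.c_[[-sy,cy,0],[cy,sy,0],[0,0,-1]])
    tot=(A.inv()*B).as_rotvec(); st=p.copy(); rows=[]
    for i in range(n):
        goal=st+(np.array(pos)-st)*(i+1)/n
        d=np.round(A.inv().apply(goal-p)*100,dec); w=(A.inv()*(R.from_quat(R.identity().as_quat()) if 0 else A)).as_rotvec()
        w=np.round(tot/n if i<n-1 else (A.inv()*B).as_rotvec(),3)
        rows.append([d.tolist(),w.tolist()]); p=p+A.apply(d/100); A=A*R.from_rotvec(w)
    print("\n".join(map(str,rows))); print("end",p.round(4)); return p,A
E
python3 - <<'E'
from h import *
plan(18,[.60,-.15,.235],np.radians(-26))
E
```

```text
[[-3.4, -3.3, -0.1], [-0.0, 0.0, 0.097]]
[[-3.8, -3.0, -0.0], [-0.0, 0.0, 0.097]]
[[-4.0, -2.6, -0.1], [-0.0, 0.0, 0.097]]
[[-4.2, -2.2, -0.1], [-0.0, 0.0, 0.097]]
[[-4.5, -1.8, -0.0], [-0.0, 0.0, 0.097]]
[[-4.6, -1.4, -0.1], [-0.0, 0.0, 0.097]]
[[-4.7, -0.9, -0.1], [-0.0, 0.0, 0.097]]
[[-4.7, -0.4, -0.0], [-0.0, 0.0, 0.097]]
[[-4.8, 0.0, -0.1], [-0.0, 0.0, 0.097]]
[[-4.8, 0.5, -0.1], [-0.0, 0.0, 0.097]]
[[-4.7, 1.0, -0.1], [-0.0, 0.0, 0.097]]
[[-4.6, 1.3, -0.0], [-0.0, 0.0, 0.097]]
[[-4.4, 1.9, -0.1], [-0.0, 0.0, 0.097]]
[[-4.2, 2.2, -0.1], [-0.0, 0.0, 0.097]]
[[-4.0, 2.7, -0.0], [-0.0, 0.0, 0.097]]
[[-3.7, 3.0, -0.1], [-0.0, 0.0, 0.097]]
[[-3.4, 3.4, -0.1], [-0.0, 0.0, 0.097]]
[[-3.0, 3.6, -0.0], [0.0, 0.001, 0.091]]
end [ 0.5997 -0.1494  0.2346]
```

Call:
move_arm([
  [[-3.4, -3.3, -0.1], [0, 0, 0.097], 20],
  [[-3.8, -3.0, 0], [0, 0, 0.097], 20],
  [[-4.0, -2.6, -0.1], [0, 0, 0.097], 20],
  [[-4.2, -2.2, -0.1], [0, 0, 0.097], 20],
  [[-4.5, -1.8, 0], [0, 0, 0.097], 20],
  [[-4.6, -1.4, -0.1], [0, 0, 0.097], 20],
  [[-4.7, -0.9, -0.1], [0, 0, 0.097], 20],
  [[-4.7, -0.4, 0], [0, 0, 0.097], 20],
  [[-4.8, 0, -0.1], [0, 0, 0.097], 20],
  [[-4.8, 0.5, -0.1], [0, 0, 0.097], 20],
  [[-4.7, 1.0, -0.1], [0, 0, 0.097], 20],
  [[-4.6, 1.3, 0], [0, 0, 0.097], 20],
  [[-4.4, 1.9, -0.1], [0, 0, 0.097], 20],
  [[-4.2, 2.2, -0.1], [0, 0, 0.097], 20],
  [[-4.0, 2.7, 0], [0, 0, 0.097], 20],
  [[-3.7, 3.0, -0.1], [0, 0, 0.097], 20],
  [[-3.4, 3.4, -0.1], [0, 0, 0.097], 20],
  [[-3.0, 3.6, 0], [0, 0.001, 0.091], 20],
  [[0, 0, 0], [0, 0, 0], 20],
])

```text
time: 2.52
ee_pos: [0.5997, -0.153, 0.2336]
eef_rot: [0.85, 0.527, -0.001, 0.0]
ft_force: [0.1, -0.1, -0.5]
width: 0.0176
grip_force: 0.0
```

Run:
```python
from h import *
import pickle
cs={n:r.camera(n) for n in("wrist",)}
pickle.dump(cs,open("c1.pkl","wb"))
cv2.imwrite("pics/wrist1.png",cs["wrist"]["image"])
s=r.read_state();print(s["time"],s["ee_pos"],s["eef_rot"],s["width"],s["joint_positions"])
```

```text
2.575 [ 0.59948194 -0.15072693  0.23373086] [ 8.48769440e-01  5.28762778e-01 -5.53795210e-04 -2.36479221e-04] 0.01701076807786592 [-0.38607665  0.36713811  0.73004238  1.49685926 -0.24609749  1.37274336
 -0.09701173]
```

View pics/wrist1.png

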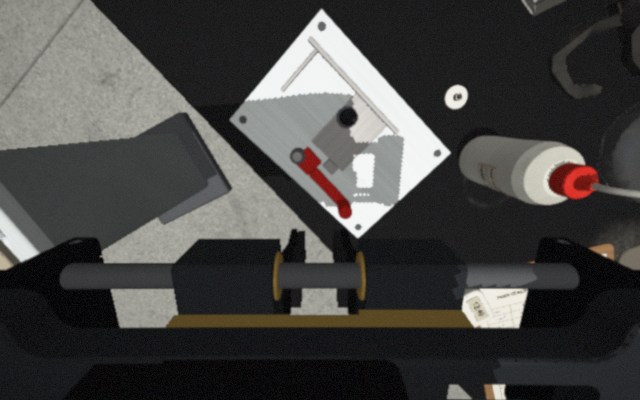

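The wrist view shows the reader's corners at (322,10), (451,153), (357,237) and (230,119). The red knob is at about (345,211), the lever pivot at (297,156) and the black knob at (347,117).

```bash
cat > meas.py <<'E'
from h import *
def reader(c,thr=100):
    """top face from black corner dots is unreliable in shade: hull of bright low-sat region around centre"""
    return None
E
python3 - <<'E'
from h import *
import pickle
c=pickle.load(open("c1.pkl","rb"))["wrist"]; ct=pickle.load(open("c0.pkl","rb"))["top"]; c2=pickle.load(open("c0.pkl","rb"))["scene"]
im=c["image"]; hsv=cv2.cvtColor(im,cv2.COLOR_BGR2HSV)
g=cv2.cvtColor(im,cv2.COLOR_BGR2GRAY)
m=((g>85)|((hsv[...,1]>150)&(hsv[...,2]>80))).astype(np.uint8); m[240:]=0; m[:,:225]=0; m[:,456:]=0
N,l,st,ce=cv2.connectedComponentsWithStats(m); i=l[60,322]; print(st[i])
cn=max(cv2.findContours((l==i).astype(np.uint8),cv2.RETR_EXTERNAL,2)[0],key=cv2.contourArea)
q=cv2.approxPolyDP(cv2.convexHull(cn),6,True)[:,0]; print(q.tolist())
# refine: rect in world on z=.1
W=np.array([onplane(c,*p,.1)[:2] for p in cv2.convexHull(cn)[:,0]],np.float32)*1000
rc=cv2.minAreaRect(W); print(rc)
(cx,cy),(w,h),a=rc
# long side = reader y
b=cv2.boxPoints(rc); e=[b[1]-b[0],b[2]-b[1]]; L=max(e,key=np.linalg.norm); L=L*np.sign(L[1]); psi=np.arctan2(-L[0],L[1])
Rm=np.array([[np.cos(psi),-np.sin(psi)],[np.sin(psi),np.cos(psi)]]); o=np.array([cx,cy])-Rm@[-7,10]
print("psi",np.degrees(psi),"origin",o)
for nm,p,z in(("lever",(-52,-40),142),("shut",(10,20),132),("pivot",(-52,30),112)):
    w3=np.r_[o+Rm@p,z]/1000; print(nm,w3.round(4),proj(c,w3).round(1),proj(ct,w3).round(1),proj(c2,w3).round(1))
red=cv2.inRange(hsv,(0,150,60),(10,255,255)); red[:,:280]=0;red[:,380:]=0
ys,xs=np.where(red[140:225]); print("red lowest",ys.max()+140, xs[ys>ys.max()-12].mean())
np.save("rd.npy",np.r_[o/1000,psi])
cr=cv2.resize(im[0:245,215:465],None,fx=2.4,fy=2.4,interpolation=cv2.INTER_CUBIC);cv2.imwrite("pics/w1c.png",cr)
E
```

```text
[  230     8   221   231 24684]
[[321, 8], [450, 151], [358, 238], [230, 121]]
((647.95263671875, -111.11516571044922), (138.39710998535156, 192.6023712158203), 19.687833786010742)
psi 19.687832 origin [ 657.91238451 -118.17231938]
lever [ 0.6224 -0.1734  0.142 ] [348.1 210.4] [397.2 194.8] [365.4 220.4]
shut [ 0.6606 -0.096   0.132 ] [349.5 117.3] [366.2 181. ] [358.7 206.8]
pivot [ 0.5988 -0.1074  0.112 ] [297.2 156. ] [370.2 205.5] [342.1 221.2]
red lowest 217 344.5603448275862
```

View pics/w1c.png

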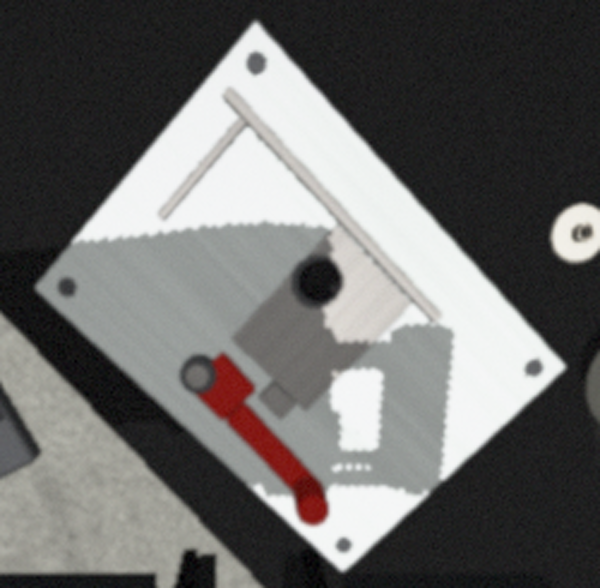

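Run:
```python
from h import *
ox,oy,psi=np.load("rd.npy"); c,s=np.cos(psi),np.sin(psi)
W=lambda x,y:np.array([ox+c*x-s*y,oy+s*x+c*y])
yaw=psi-np.pi/4
p,A=plan(4,[*W(-.052,-.041),.122],yaw)
th=np.linspace(0,1.6,12)[1:]
for t in th: p,A=plan(1,[*W(-.052-.07*np.sin(t),.03-.07*np.cos(t)),.122],yaw,p,A)
p,A=plan(1,[*W(-.122,.034),.122],yaw,p,A)
```

```text
[[-0.3, 0.8, 2.8], [-0.0, 0.0, -0.004]]
[[-0.2, 0.8, 2.8], [-0.0, 0.0, -0.004]]
[[-0.3, 0.8, 2.8], [-0.0, 0.0, -0.004]]
[[-0.3, 0.7, 2.8], [-0.001, 0.001, -0.003]]
end [ 0.6225 -0.1742  0.1217]
[[-0.6, -0.8, -0.0], [0.0, -0.0, 0.0]]
end [ 0.6127 -0.1762  0.1217]
[[-0.5, -0.9, -0.0], [0.0, -0.0, 0.0]]
end [ 0.6024 -0.1768  0.1217]
[[-0.5, -0.9, -0.0], [0.0, -0.0, 0.0]]
end [ 0.5921 -0.1775  0.1217]
[[-0.2, -1.0, -0.0], [0.0, -0.0, 0.0]]
end [ 0.5822 -0.175   0.1217]
[[-0.2, -1.0, -0.0], [0.0, -0.0, 0.0]]
end [ 0.5723 -0.1726  0.1217]
[[0.0, -1.0, -0.0], [0.0, -0.0, 0.0]]
end [ 0.5633 -0.1683  0.1217]
[[0.2, -1.0, -0.0], [0.0, -0.0, 0.0]]
end [ 0.5551 -0.1622  0.1217]
[[0.3, -1.0, -0.0], [0.0, -0.0, 0.0]]
end [ 0.5473 -0.1552  0.1217]
[[0.5, -0.9, -0.0], [0.0, -0.0, 0.0]]
end [ 0.5413 -0.1469  0.1217]
[[0.5, -0.8, -0.0], [0.0, -0.0, 0.0]]
end [ 0.5362 -0.1389  0.1217]
[[0.7, -0.8, -0.0], [0.0, -0.0, 0.0]]
end [ 0.532  -0.1292  0.1217]
[[0.2, -0.1, -0.0], [0.0, -0.0, 0.0]]
end [ 0.532  -0.127   0.1217]
```

Call:
move_arm([
  [[-0.5, 1.6, 1.4], [0, 0, -0.007], 32],
  [[-0.6, 1.5, 1.4], [0, 0, -0.008], 32],
  [[0, 0, 2.8], [0, 0, 0], 32],
  [[0, 0, 2.8], [0, 0, 0], 32],
  [[0, 0, 2.8], [0, 0, 0], 32],
  [[0, 0, 0], [0, 0, 0], 20],
  [[0, 0, 0], [0, 0, 0], 20],
  [[0, 0, 0], [0, 0, 0], 20],
])

```text
time: 3.58
ee_pos: [0.6234, -0.1718, 0.1238]
eef_rot: [0.844, 0.537, 0.001, -0.0]
ft_force: [-1.4, 1.3, 0.2]
width: 0.0179
grip_force: 0.9
```

Call:
move_arm([
  [[-0.6, -0.8, 0], [0, 0, 0], 20],
  [[-0.5, -0.9, 0], [0, 0, 0], 20],
  [[-0.5, -0.9, 0], [0, 0, 0], 20],
  [[-0.2, -1.0, 0], [0, 0, 0], 20],
  [[-0.2, -1.0, 0], [0, 0, 0], 20],
  [[0, -1.0, 0], [0, 0, 0], 20],
  [[0.2, -1.0, 0], [0, 0, 0], 20],
  [[0.3, -1.0, 0], [0, 0, 0], 20],
  [[0.5, -0.9, 0], [0, 0, 0], 20],
  [[0.5, -0.8, 0], [0, 0, 0], 20],
  [[0.7, -0.8, 0], [0, 0, 0], 20],
  [[0.2, -0.3, 0], [0, 0, 0], 20],
  [[0, 0, 0], [0, 0, 0], 20],
])

```text
time: 5.2
ee_pos: [0.5317, -0.1255, 0.1229]
eef_rot: [0.844, 0.536, 0.001, 0.002]
ft_force: [7.2, -6.3, -5.8]
width: 0.0173
grip_force: 4.5
```

Run:
```python
from h import *
c=r.camera("wrist");cv2.imwrite("pics/w2.png",c["image"][0:330,180:500]);c=r.camera("top");im=c["image"][140:240,310:430]
cv2.imwrite("pics/t2.png",cv2.resize(im,None,fx=5,fy=5,interpolation=cv2.INTER_CUBIC))
ox,oy,psi=np.load("rd.npy"); c,s=np.cos(psi),np.sin(psi)
p=r.read_state()["ee_pos"]; d=np.array([[c,s],[-s,c]])@(p[:2]-[ox,oy]); print(p,d)
```

```text
[ 0.53174057 -0.12559377  0.12290795] [-0.12129633  0.03551908]
```

View pics/w2.png

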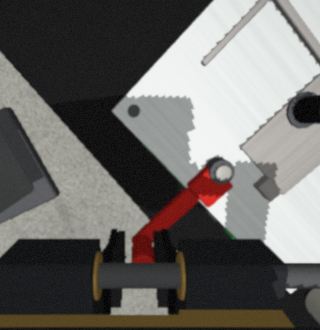

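The wrist crop shows the lever pointing straight out of the front (pivot at (222,172), knob between the fingers at (145,240)), so it is at its stop. The black knob is ahead at the right edge.

Run:
```python
from h import *
ox,oy,psi=np.load("rd.npy"); c,s=np.cos(psi),np.sin(psi)
W=lambda x,y:np.array([ox+c*x-s*y,oy+s*x+c*y])
y0=psi-np.pi/4; q=r.read_state()["ee_pos"]
p,A=plan(2,[q[0],q[1],.170],y0)
p,A=plan(5,[*W(.010,.020),.170],psi-np.pi/2,p,A)
p,A=plan(2,[*W(.010,.020),.113],psi-np.pi/2,p,A)
```

```text
[[0.0, 0.0, -2.4], [0.002, -0.0, 0.001]]
[[0.0, 0.0, -2.3], [0.002, -0.001, 0.001]]
end [ 0.5316 -0.1256  0.1699]
[[1.6, 2.1, -0.0], [-0.0, 0.0, 0.157]]
[[2.0, 1.8, -0.0], [-0.0, 0.0, 0.157]]
[[2.2, 1.4, -0.0], [-0.0, 0.0, 0.157]]
[[2.4, 1.2, -0.0], [-0.0, 0.0, 0.157]]
[[2.5, 0.7, -0.0], [0.0, 0.001, 0.158]]
end [ 0.6605 -0.0962  0.1698]
[[0.0, -0.0, 2.8], [0.0, -0.0, -0.0]]
[[0.0, -0.0, 2.9], [0.0, -0.0, -0.0]]
end [ 0.6605 -0.0962  0.1128]
```

Call:
move_arm([
  [[0, 0.3, 0], [0, 0, 0], 34],
  [[0, 0, 0], [0, 0, 0], 34],
  [[0, 0, -2.4], [0.002, 0, 0], 34],
  [[0, 0, -2.3], [0.002, -0.001, 0], 34],
  [[1.6, 2.1, 0], [0, 0, 0.157], 34],
  [[2.0, 1.8, 0], [0, 0, 0.157], 34],
  [[2.2, 1.4, 0], [0, 0, 0.157], 34],
  [[2.4, 1.2, 0], [0, 0, 0.157], 34],
  [[2.5, 0.7, 0], [0, 0, 0.158], 34],
  [[0, 0, 0], [0, 0, 0], 34],
])

```text
time: 6.55
ee_pos: [0.6628, -0.0948, 0.168]
eef_rot: [0.985, 0.173, -0.002, -0.001]
ft_force: [-0.7, 0.1, -0.4]
width: 0.0292
grip_force: 0.0
```

Run:
```python
from h import *
ox,oy,psi=np.load("rd.npy"); c,s=np.cos(psi),np.sin(psi)
W=lambda x,y:np.array([ox+c*x-s*y,oy+s*x+c*y])
p,A=plan(2,[*W(.010,.020),.113],psi-np.pi/2)
print(r.read_state()["joint_positions"])
```

```text
[[-0.1, 0.0, 2.8], [-0.001, 0.002, 0.002]]
[[-0.1, 0.0, 2.7], [-0.002, 0.002, 0.001]]
end [ 0.6607 -0.0954  0.113 ]
[-0.47685894  0.57326799  0.80986436  1.43168046 -0.41757131  1.31922499
 -0.86568075]
```

Call:
move_arm([
  [[-0.1, 0, 2.8], [-0.001, 0.002, 0.002], 34],
  [[-0.1, 0, 2.7], [-0.002, 0.002, 0.001], 34],
  [[0, 0, 0], [0, 0, 0], 22],
  [[0, 0, 0], [0, 0, 0], 22],
  [[0, -0.9, 0], [0, 0, 0], 22],
  [[0, -0.9, 0], [0, 0, 0], 22],
  [[0, -0.9, 0], [0, 0, 0], 22],
  [[0, -0.9, 0], [0, 0, 0], 22],
  [[0, -0.9, 0], [0, 0, 0], 22],
  [[0, -0.9, 0], [0, 0, 0], 22],
  [[0, 0, 0], [0, 0, 0], 22],
])

```text
time: 7.92
ee_pos: [0.6419, -0.0462, 0.1142]
eef_rot: [0.985, 0.171, 0.001, 0.001]
ft_force: [2.1, -3.2, 0.0]
width: 0.019
grip_force: 2.0
```

Run:
```python
from h import *
ox,oy,psi=np.load("rd.npy"); c,s=np.cos(psi),np.sin(psi)
p=r.read_state()["ee_pos"]; d=np.array([[c,s],[-s,c]])@(p[:2]-[ox,oy]); print(p,d)
im=r.camera("top")["image"][140:240,310:430]
cv2.imwrite("pics/t3.png",cv2.resize(im,None,fx=5,fy=5,interpolation=cv2.INTER_CUBIC))
plan(2,[p[0],p[1],.2],psi-np.pi/2)
```

```text
[ 0.64193152 -0.04617971  0.11415895] [0.00920732 0.07316795]
[[0.0, 0.0, -4.3], [0.001, -0.001, -0.001]]
[[0.0, 0.0, -4.3], [0.0, -0.001, -0.0]]
end [ 0.6418 -0.0462  0.2002]
```

Run:
```python
from h import *
ox,oy,psi=np.load("rd.npy"); c,s=np.cos(psi),np.sin(psi)
W=lambda x,y:np.array([ox+c*x-s*y,oy+s*x+c*y])
q=r.read_state()["ee_pos"]
p,A=plan(2,[q[0],q[1],.19],psi-np.pi/2)
p,A=plan(3,[*W(-.09,0.0),.22],psi-np.pi/2,p,A)
```

```text
[[0.0, 0.0, -3.8], [0.001, -0.001, -0.001]]
[[0.0, 0.0, -3.8], [0.0, -0.001, -0.0]]
end [ 0.6418 -0.0462  0.1902]
[[-3.3, 2.4, -1.0], [0.0, 0.0, -0.0]]
[[-3.3, 2.5, -1.0], [0.0, 0.0, -0.0]]
[[-3.3, 2.4, -1.0], [0.0, 0.0, -0.0]]
end [ 0.5732 -0.1483  0.2202]
```

Call:
move_arm([
  [[0, 0.2, 0], [0, 0, 0], 40],
  [[0, 0, 0], [0, 0, 0], 40],
  [[0, 0, -3.8], [0.001, -0.001, 0], 40],
  [[0, 0, -3.8], [0, -0.001, 0], 40],
  [[-3.3, 2.4, -1], [0, 0, 0], 60],
  [[-3.3, 2.5, -1], [0, 0, 0], 60],
  [[-3.3, 2.4, -1], [0, 0, 0], 60],
  [[0, 0, 0], [0, 0, 0], 60],
  [[0, 0, 0], [0, 0, 0], 60],
])

```text
time: 9.1
ee_pos: [0.574, -0.149, 0.2199]
eef_rot: [0.985, 0.171, -0.0, -0.001]
ft_force: [0.6, 0.1, -0.4]
width: 0.052
grip_force: 0.0
```

Run:
```python
from h import *
import pickle
c=r.camera("wrist");pickle.dump(c,open("c3.pkl","wb"));s=r.read_state();print(s["ee_pos"])
ox,oy,psi=np.load("rd.npy");u,v=proj(c,[ox,oy,.1]);print(u,v)
u0,v0=int(u)-100,max(0,int(v)-75)
cv2.imwrite("pics/w3.png",cv2.resize(c["image"][v0:v0+150,u0:u0+200],None,fx=4,fy=4,interpolation=cv2.INTER_CUBIC));print(u0,v0)
```

```text
[ 0.57421671 -0.14854052  0.2196917 ]
317.2000571451823 106.61514914095902
217 31
```

View pics/w3.png

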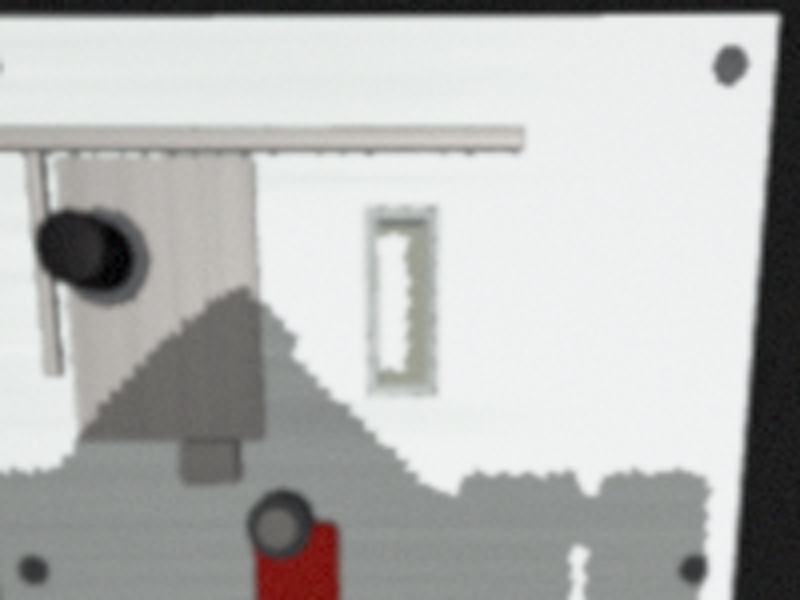

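The slot is uncovered: its chamfer outline spans (366–437, 205–395) in the crop, so its centre is at about (317.4,106.0) in the full picture, within 1 px of the prediction. The shutter plate sits against its end bar, with its knob at (75,245) in the crop.

Run:
```python
from h import *
import pickle
c=pickle.load(open("c3.pkl","rb")); g=cv2.cvtColor(c["image"],cv2.COLOR_BGR2GRAY)[76:136,302:333]
m=(g<222).astype(np.uint8); N,l,st,ce=cv2.connectedComponentsWithStats(m)
i=1+np.argmax(st[1:,4]); print(st[i])
pts=cv2.findNonZero((l==i).astype(np.uint8))[:,0]+[302,76]
W=np.array([onplane(c,*p,.1)[:2] for p in cv2.convexHull(pts.astype(np.int32))[:,0]],np.float32)*1000
rc=cv2.minAreaRect(W); print(rc); print(np.load("rd.npy"),np.degrees(np.load("rd.npy")[2]))
# rack approach plan
d=np.array([-.0094,.0585]); print(np.degrees(np.arctan2(.0094,.0585)))
```

```text
[  6   6  19  49 708]
((657.8714599609375, -117.94490814208984), (43.89610290527344, 17.792102813720703), 19.597658157348633)
[ 0.65791238 -0.11817232  0.3436175 ] 19.68783245235958
9.128471555197331
```

Run:
```python
from h import *
plan(11,[.485,.20,.25],np.radians(8))
```

```text
[[0.3, -3.3, -0.3], [-0.0, -0.0, -0.124]]
[[0.7, -3.2, -0.2], [-0.0, -0.0, -0.124]]
[[1.1, -3.0, -0.3], [-0.0, -0.0, -0.124]]
[[1.5, -3.0, -0.3], [-0.0, -0.0, -0.124]]
[[1.8, -2.7, -0.3], [-0.0, -0.0, -0.124]]
[[2.1, -2.5, -0.2], [-0.0, -0.0, -0.124]]
[[2.4, -2.1, -0.3], [-0.0, -0.0, -0.124]]
[[2.7, -1.9, -0.3], [-0.0, -0.0, -0.124]]
[[2.9, -1.5, -0.2], [-0.0, -0.0, -0.124]]
[[3.1, -1.2, -0.3], [-0.0, -0.0, -0.124]]
[[3.2, -0.7, -0.3], [-0.001, -0.001, -0.126]]
end [0.4854 0.2003 0.2503]
```

Call:
move_arm([
  [[0.3, -3.3, -0.3], [0, 0, -0.124], 60],
  [[0.7, -3.2, -0.2], [0, 0, -0.124], 60],
  [[1.1, -3.0, -0.3], [0, 0, -0.124], 60],
  [[1.5, -3.0, -0.3], [0, 0, -0.124], 60],
  [[1.8, -2.7, -0.3], [0, 0, -0.124], 60],
  [[2.1, -2.5, -0.2], [0, 0, -0.124], 60],
  [[2.4, -2.1, -0.3], [0, 0, -0.124], 60],
  [[2.7, -1.9, -0.3], [0, 0, -0.124], 60],
  [[2.9, -1.5, -0.2], [0, 0, -0.124], 60],
  [[3.1, -1.2, -0.3], [0, 0, -0.124], 60],
  [[3.2, -0.7, -0.3], [0, 0, -0.126], 60],
  [[0, 0, 0], [0, 0, 0], 60],
  [[0, 0, 0], [0, 0, 0], 60],
])

```text
time: 10.78
ee_pos: [0.4855, 0.1991, 0.2501]
eef_rot: [0.657, 0.754, -0.001, -0.0]
ft_force: [-0.0, 0.0, 1.0]
width: 0.0526
grip_force: 0.0
```

Run:
```python
from h import *
import pickle
c=r.camera("wrist");pickle.dump(c,open("c4.pkl","wb"));s=r.read_state();print(s["ee_pos"],s["joint_positions"])
cv2.imwrite("pics/w4.png",c["image"]);print(proj(c,[.4905,.312,.127]),proj(c,[.497,.255,.127]))
```

```text
[0.48569441 0.19863402 0.25016627] [-0.99506382  0.08994953  0.55955297  1.70874262 -0.0493744   1.35803263
 -0.29011099]
[339.5001362   80.84947825] [337.00252724 142.17781094]
```

View pics/w4.png

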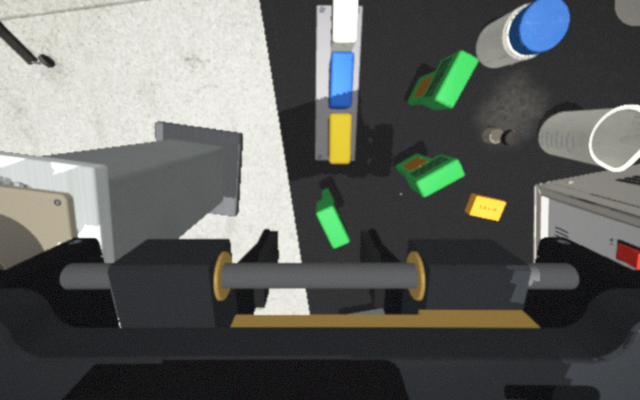

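The wrist view shows the blue grip's top at about (341,80), between white at (345,20) and yellow at (340,138). The green look-alikes stand to the right and below, clear of the rack.

```bash
cat > mb.py <<'E'
from h import *
def grip(c,lo,hi,near,z=.127):
    u,v=map(int,near); y0,x0=max(0,v-60),u-50
    hsv=cv2.cvtColor(c["image"],cv2.COLOR_BGR2HSV)[y0:v+60,x0:u+50]
    m=cv2.inRange(hsv,lo,hi); N,l,st,ce=cv2.connectedComponentsWithStats(m); i=1+np.argmax(st[1:,4])
    pts=cv2.convexHull(cv2.findNonZero((l==i).astype(np.uint8)))[:,0]+[x0,y0]
    W=np.array([onplane(c,*p,z)[:2] for p in pts],np.float32)*1000
    rc=cv2.minAreaRect(W); px=cv2.minAreaRect(pts.astype(np.float32))[0]; return rc,px,st[i,4]
B=((105,120,130),(125,255,255));Y=((20,120,150),(35,255,255))
E
python3 - <<'E'
from mb import *
import pickle
c=pickle.load(open("c4.pkl","rb"))
print(grip(c,*B,(341,80)));print(grip(c,*Y,(340,138)))
h=cv2.cvtColor(c["image"],cv2.COLOR_BGR2HSV);print(h[60:112:6,341].tolist(),h[80,325:360:3].tolist())
plan(3,[.485,.29,.25],np.radians(8))
E
```

```text
(((491.63775634765625, 312.81292724609375), (21.4404354095459, 48.33129119873047), 6.764310836791992), (340.6881408691406, 79.14331817626953), np.int32(931))
(((499.2359619140625, 258.379150390625), (21.874095916748047, 48.459800720214844), 8.092982292175293), (340.0, 138.5), np.int32(1064))
[[105, 161, 253], [105, 157, 253], [105, 158, 253], [104, 154, 253], [104, 154, 254], [104, 154, 254], [109, 187, 179], [109, 189, 178], [110, 147, 111]] [[135, 2, 224], [120, 6, 175], [108, 183, 229], [104, 151, 254], [104, 153, 254], [104, 154, 254], [105, 156, 253], [105, 157, 253], [105, 165, 253], [111, 123, 218], [165, 2, 221], [160, 5, 170]]
[[3.0, 0.4, 0.0], [-0.0, -0.0, -0.001]]
[[3.0, 0.4, 0.0], [-0.0, -0.0, -0.001]]
[[3.1, 0.4, 0.0], [-0.001, -0.0, -0.001]]
end [0.4851 0.2904 0.2502]
```

Call:
move_arm([
  [[2.5, 0.3, 0], [0, 0, 0], 60],
  [[2.5, 0.3, 0], [0, 0, 0], 60],
  [[0, 0, 0], [0, 0, 0], 60],
  [[0, 0, 0], [0, 0, 0], 60],
])

```text
time: 11.32
ee_pos: [0.4847, 0.2496, 0.2502]
eef_rot: [0.657, 0.754, -0.0, -0.0]
ft_force: [-0.0, 0.3, -0.5]
width: 0.0522
grip_force: 0.0
```

Run:
```python
from mb import *
import pickle
c=pickle.load(open("c4.pkl","rb")); d=r.camera("wrist"); pickle.dump(d,open("c5.pkl","wb"))
B=((98,120,215),(108,255,255)); Y=((20,100,215),(35,255,255))
for col,near,w in((B,(341,80),[.4915,.312,.127]),(Y,(340,138),[.499,.257,.127])):
    a=grip(c,*col,near); b=grip(d,*col,proj(d,w)); print(a,b,sep="\n"); print(tri(c,a[1],d,b[1]))
s=r.read_state(); print(s["ee_pos"],R.from_quat(s["eef_rot"]).as_matrix()[:,1])
```

```text
Traceback (most recent call last):
  File "mb.py", line 5, in grip
    m=cv2.inRange(hsv,lo,hi); N,l,st,ce=cv2.connectedComponentsWithStats(m); i=1+np.argmax(st[1:,4])
                                                                                 ~~~~~~~~~^^^^^^^^^^
ValueError: attempt to get argmax of an empty sequence
```

Run:
```python
from mb import *
import pickle
c=pickle.load(open("c4.pkl","rb")); d=pickle.load(open("c5.pkl","rb"))
p=proj(d,[.4915,.312,.127]); print(p)
h=cv2.cvtColor(d["image"],cv2.COLOR_BGR2HSV); u,v=map(int,p); print(h[v-40:v+41:5,u].tolist())
L=((98,100,60),(125,255,255))
a=grip(c,(98,120,215),(108,255,255),(341,80)); b=grip(d,*L,p); print(a,b,sep="\n"); print(tri(c,a[1],d,b[1]))
u0,v0=u-100,max(0,v-75);print(u0,v0)
cv2.imwrite("pics/w5.png",cv2.resize(d["image"][v0:v0+150,u0:u0+200],None,fx=4,fy=4,interpolation=cv2.INTER_CUBIC))
s=r.read_state(); print(s["ee_pos"],R.from_quat(s["eef_rot"]).as_matrix()[:,1])
```

```text
[333.44148999 134.88420383]
[[60, 1, 255], [34, 18, 195], [120, 4, 125], [109, 180, 169], [108, 192, 178], [109, 186, 181], [109, 187, 181], [109, 193, 176], [109, 192, 178], [109, 193, 177], [109, 190, 177], [109, 196, 176], [109, 193, 176], [23, 133, 146], [24, 192, 208], [25, 189, 233], [25, 187, 233]]
(((491.3310852050781, 317.3062744140625), (19.253713607788086, 37.70866775512695), 6.636744022369385), (341.3254699707031, 74.51415252685547), np.int32(835))
(((491.7095947265625, 313.7811584472656), (21.946304321289062, 47.820579528808594), 7.816693305969238), (334.0, 132.5), np.int32(1077))
(array([0.49054275, 0.31504255, 0.14472307]), np.float64(0.00027983577101615905))
233 59
[0.48479885 0.24911343 0.25035808] [ 0.99056159  0.13706446 -0.00103664]
```

View pics/w5.png

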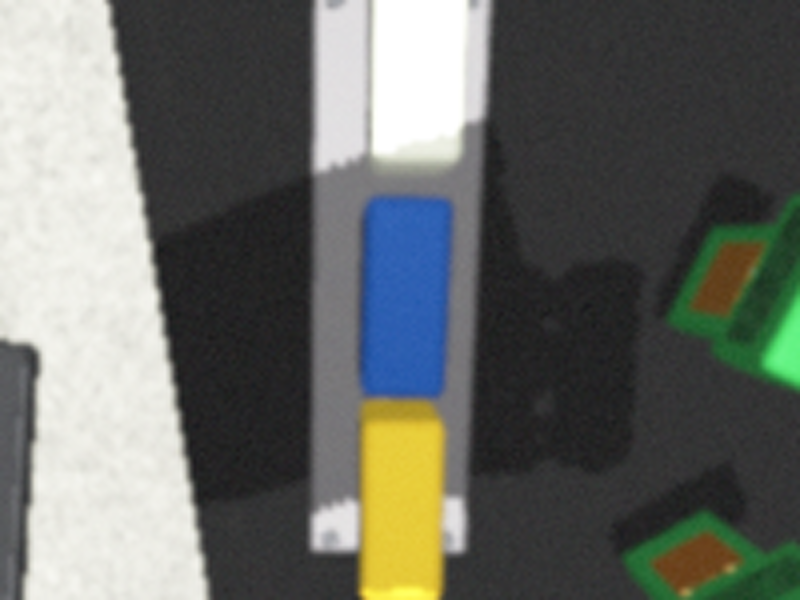

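The crop from above shows the blue top, in shadow, at (360–452, 197–397). Its centre in the full picture is (334,132.5), and on the 0.127 m plane its size is 22 x 48 mm, so the height holds.

Call:
move_arm([
  [[2.1, 0.5, 0], [0, 0, 0], 60],
  [[2.1, 0.5, 1], [0, 0, 0], 60],
  [[2.1, 0.6, 3], [0, 0, 0], 60],
  [[0, 0, 4], [0, 0, 0], 60],
  [[0, 0, 3], [0, 0, 0], 60],
  [[0, 0, 0], [0, 0, 0], 60],
  [[0, 0, 0], [0, 0, 0], 60],
])

```text
time: 12.25
ee_pos: [0.4921, 0.3149, 0.1414]
eef_rot: [0.657, 0.754, 0.0, -0.0]
ft_force: [0.8, -0.6, 0.9]
width: 0.0526
grip_force: 0.0
```

Run:
```python
from h import *
s=r.read_state();print(s["width"])
p,A=plan(2,[.4917,.3135,.090],np.radians(7.8))
print((R.from_quat(s["eef_rot"]).inv()).apply(np.array([.4917,.3135,.09])-s["ee_pos"])*1000, s["ee_pos"])
```

```text
0.0525617840195539
[[-0.1, -0.0, 2.6], [-0.0, -0.001, 0.001]]
[[-0.0, -0.1, 2.5], [-0.0, -0.0, 0.001]]
end [0.4913 0.3138 0.0904]
[-1.38493362 -0.59674375 51.35592765] [0.49211293 0.31489117 0.14135757]
```

Call:
move_arm([
  [[-0.1, 0, 2.6], [0, 0, 0], 60],
  [[0, 0, 2.5], [0, 0, 0.002], 60],
  [[0, 0, 0], [0, 0, 0], 60],
  [[0, 0, 0], [0, 0, 0], 15],
  [[0, 0, 0], [0, 0, 0], 15],
  [[0, 0, 0], [0, 0, 0], 15],
  [[0, 0, 0], [0, 0, 0], 15],
  [[0, 0, 0], [0, 0, 0], 15],
], grip_force=30)

```text
time: 13.25
ee_pos: [0.4919, 0.3132, 0.0899]
eef_rot: [0.657, 0.754, 0.0, -0.001]
ft_force: [-0.6, -0.1, 3.7]
width: 0.0222
grip_force: 29.8
```

Gripped at 22 mm. Next I lift and carry it over.

Run:
```python
from h import *
psi=np.radians(19.65);o=np.array([.6579,-.1180])
q=r.read_state()["ee_pos"]
p,A=plan(5,[q[0],q[1],.24],np.radians(7.8))
p,A=plan(15,[*o,.225],psi-np.pi/2,p,A)
```

```text
[[0.0, -0.0, -3.0], [-0.0, -0.0, -0.0]]
[[0.0, -0.0, -3.0], [-0.0, -0.0, -0.0]]
[[0.0, -0.0, -3.0], [-0.0, -0.0, -0.0]]
[[0.0, -0.0, -3.0], [-0.0, -0.0, -0.0]]
[[0.0, -0.0, -3.0], [-0.001, -0.001, -0.0]]
end [0.492  0.3131 0.2399]
[[-3.0, 0.7, 0.1], [0.0, -0.0, 0.091]]
[[-2.9, 1.0, 0.1], [0.0, -0.0, 0.091]]
[[-2.8, 1.2, 0.1], [0.0, -0.0, 0.091]]
[[-2.7, 1.5, 0.1], [0.0, -0.0, 0.091]]
[[-2.6, 1.7, 0.1], [0.0, -0.0, 0.091]]
[[-2.4, 2.0, 0.1], [0.0, -0.0, 0.091]]
[[-2.2, 2.1, 0.1], [0.0, -0.0, 0.091]]
[[-1.9, 2.4, 0.1], [0.0, -0.0, 0.091]]
[[-1.8, 2.5, 0.1], [0.0, -0.0, 0.091]]
[[-1.5, 2.7, 0.1], [0.0, -0.0, 0.091]]
[[-1.3, 2.8, 0.1], [0.0, -0.0, 0.091]]
[[-1.0, 2.9, 0.1], [0.0, -0.0, 0.091]]
[[-0.8, 3.0, 0.1], [0.0, -0.0, 0.091]]
[[-0.5, 3.0, 0.1], [0.0, -0.0, 0.091]]
[[-0.2, 3.1, 0.1], [0.0, -0.0, 0.09]]
end [ 0.6577 -0.118   0.2249]
```

Call:
move_arm([
  [[0, 0, -3], [0, 0, 0], 15],
  [[0, 0, -3], [0, 0, 0], 15],
  [[0, 0, -3], [0, 0, 0], 15],
  [[0, 0, -3], [0, 0, 0], 15],
  [[0, 0, -3], [0, 0, 0], 15],
  [[-3.0, 0.7, 0.1], [0, 0, 0.091], 15],
  [[-2.9, 1.0, 0.1], [0, 0, 0.091], 15],
  [[-2.8, 1.2, 0.1], [0, 0, 0.091], 15],
  [[-2.7, 1.5, 0.1], [0, 0, 0.091], 15],
  [[-2.6, 1.7, 0.1], [0, 0, 0.091], 15],
  [[-2.4, 2.0, 0.1], [0, 0, 0.091], 15],
  [[-2.2, 2.1, 0.1], [0, 0, 0.091], 15],
  [[-1.9, 2.4, 0.1], [0, 0, 0.091], 15],
  [[-1.8, 2.5, 0.1], [0, 0, 0.091], 15],
  [[-1.5, 2.7, 0.1], [0, 0, 0.091], 15],
  [[-1.3, 2.8, 0.1], [0, 0, 0.091], 15],
  [[-1.0, 2.9, 0.1], [0, 0, 0.091], 15],
  [[-0.8, 3.0, 0.1], [0, 0, 0.091], 15],
  [[-0.5, 3.0, 0.1], [0, 0, 0.091], 15],
  [[-0.2, 3.1, 0.1], [0, 0, 0.09], 15],
])

```text
time: 15.75
ee_pos: [0.6581, -0.1199, 0.2238]
eef_rot: [0.986, 0.168, -0.001, -0.0]
ft_force: [0.9, 0.2, -1.6]
width: 0.0216
grip_force: 29.9
```

Call:
move_arm([
  [[0, 0, 0], [0, 0, 0], 15],
  [[0, 0, 0], [0, 0, 0], 15],
  [[0, 0, 0], [0, 0, 0], 15],
])

```text
time: 16.12
ee_pos: [0.6577, -0.1171, 0.224]
eef_rot: [0.985, 0.171, -0.0, -0.001]
ft_force: [-0.3, -0.6, -1.7]
width: 0.0216
grip_force: 29.9
```

Run:
```python
from h import *
import pickle
psi=np.radians(19.65);o=np.array([.6579,-.1180])
s=r.read_state();print(s["ee_pos"],s["width"],s["grip_force"])
plan(1,[*o,.19],psi-np.pi/2)
c=r.camera("wrist");d=r.camera("scene");pickle.dump((c,d),open("c6.pkl","wb"))
a=cv2.resize(c["image"][0:400,160:480],(480,600));b=cv2.resize(d["image"][140:280,320:394],(317,600),interpolation=cv2.INTER_CUBIC)
cv2.imwrite("pics/w6.png",np.hstack([a,b]))
```

```text
[ 0.65773566 -0.11708132  0.22404444] 0.02162862470326321 29.916861436674935
[[-0.0, 0.1, 3.4], [-0.001, 0.0, 0.001]]
end [ 0.658 -0.118  0.19 ]
```

View pics/w6.png

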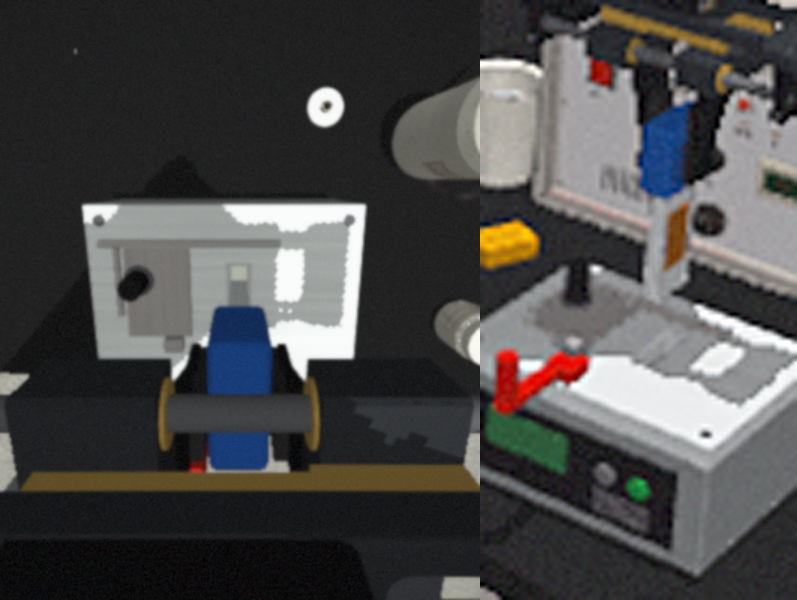

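The left half shows the cell held square over the slot, which is at (238,272) in the picture. The right half shows the blade hanging upright above the reader, with the lever pointing to the front.

Call:
move_arm([
  [[0, 0.1, 1.7], [0, 0, 0], 15],
  [[0, 0, 1.7], [0, 0, 0], 15],
  [[0, 0, 0.7], [0, 0, 0], 15],
  [[0, 0, 0.7], [0, 0, 0], 15],
  [[0, 0, 0.7], [0, 0, 0], 15],
  [[0, 0, 0.7], [0, 0, 0], 15],
  [[0, 0, 0], [0, 0, 0], 15],
])

```text
time: 17.1
ee_pos: [0.6577, -0.1184, 0.1612]
eef_rot: [0.985, 0.171, -0.001, -0.001]
ft_force: [-0.9, 3.5, -3.9]
width: 0.0218
grip_force: 29.9
```

Call:
move_arm([
  [[0, 0, 0.9], [0, 0, 0], 15],
  [[0, 0, 0.9], [0, 0, 0], 15],
  [[0, 0, 0.9], [0, 0, 0], 15],
  [[0, 0, 0.9], [0, 0, 0], 15],
  [[0, 0, 0.5], [0, 0, 0], 15],
  [[0, 0, 0.5], [0, 0, 0], 15],
  [[0, 0, 0], [0, 0, 0], 15],
  [[0, 0, 0], [0, 0, 0], 15],
], grip_force=45)

```text
time: 18.1
ee_pos: [0.6576, -0.1181, 0.116]
eef_rot: [0.985, 0.171, -0.001, -0.001]
ft_force: [-3.6, 5.8, 0.9]
width: 0.0215
grip_force: 44.9
```

Call:
move_arm([
  [[0, 0, 0.3], [0, 0, 0], 15],
  [[0, 0, 0.3], [0, 0, 0], 15],
  [[0, 0, 0.2], [0, 0, 0], 15],
  [[0, 0, 0.1], [0, 0, 0], 15],
  [[0, 0, 0], [0, 0, 0], 15],
  [[0, 0, 0], [0, 0, 0], 15],
])

```text
time: 18.85
ee_pos: [0.6577, -0.1181, 0.1084]
eef_rot: [0.985, 0.171, -0.0, -0.001]
ft_force: [-9.6, 7.2, 12.4]
width: 0.0218
grip_force: 44.9
```

Call:
move_arm([
  [[-0.05, -0.08, 0.05], [0, 0, 0], 15],
  [[0, 0, 0], [0, 0, 0], 15],
  [[0, 0, 0], [0, 0, 0], 15],
])

```text
time: 19.23
ee_pos: [0.6576, -0.1181, 0.108]
eef_rot: [0.985, 0.171, 0.0, -0.001]
ft_force: [-6.2, 5.6, 9.8]
width: 0.0221
grip_force: 44.9
```

Run:
```python
from h import *
d=r.camera("scene");c=r.camera("wrist")
a=cv2.resize(c["image"][100:340,200:440],(480,480));b=cv2.resize(d["image"][190:260,320:366],(315,480),interpolation=cv2.INTER_CUBIC)
cv2.imwrite("pics/w7.png",np.hstack([a,b]))
s=r.read_state();print(s["ee_pos"],s["ft_force"],s["torque"])
```

```text
[ 0.65757509 -0.11804032  0.10803952] [-5.36520583  5.00777106  9.58153971] [1.35037601 1.48831776 0.09060849]
```

View pics/w7.png

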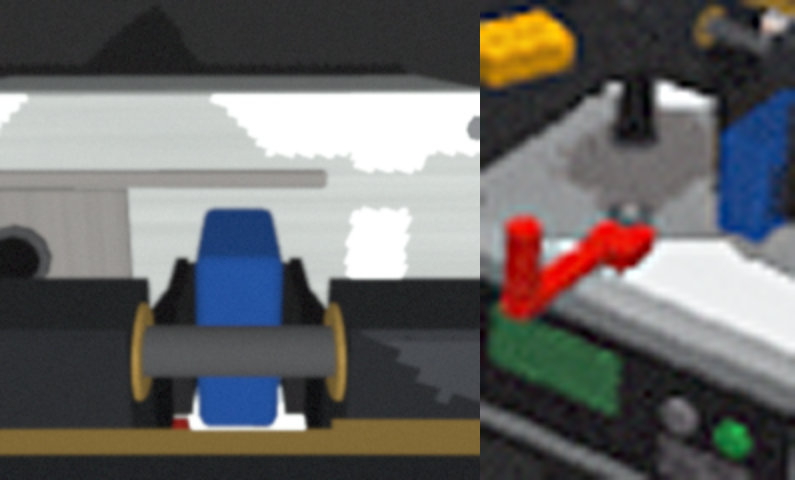

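Both views show the blue grip's shoulder at the reader's top. I'll press 1 mm further to see whether it meets hard resistance.

Call:
move_arm([
  [[0, 0, 0.1], [0, 0, 0], 15],
  [[0, 0, 0], [0, 0, 0], 15],
  [[0, 0, 0], [0, 0, 0], 15],
])

```text
time: 19.7
ee_pos: [0.6576, -0.1181, 0.108]
eef_rot: [0.985, 0.171, 0.0, -0.001]
ft_force: [-9.7, 6.4, 17.8]
width: 0.0222
grip_force: 44.9
```

```bash
python3 -c "
from bench import r
print(r.close_job())"
```

```text
the job is handed in; nothing more can be done
None
```

I handed the job in at about 20 s with the lever at its free stop, the shutter open and the blue cell pressed down in the slot, still gripped at 45 N. Pressing 1 mm further raised the force by 8 N without moving the tool, so I take its shoulder to be on the reader's top; no verdict came back.

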